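# Close the drying booth over the lacquered vase with the hook pole

### The job

The freshly lacquered silver vase is drying in one of the two bays of the clear booth. Take the hook pole from its wooden rest, drop its hook down into the brass ring of the sash of that bay and with it gently draw the sash down past its spring catch until it is fully home on the sill, then unhook and lay the pole back in its rest as it was. Leave the other sash where it is, disturb neither the vase nor anything else on the bench, and keep the robot's own hand and arm off the sashes.

Things in the scene. Friction and masses are not known exactly. Their poses are not given: they have to be found in the camera images.
- booth: fixed booth, 220 deep (x) x 440 wide (y) x 420 mm high, aluminium frame, clear panes. Origin: centre of its underside; x points away from the robot into the booth, z up. Two bays, left (y > 0) and right (y < 0), parted by a pane at y = 0, floors 20 mm up. Each has a clear vertical sash at the front in the plane x = -102 mm; fixed header panes stand 20 mm behind the sashes, from 220 mm up
- sash_left (a joint): height of the left bay's sash above its closed position, m: 0 = fully home on the sill, 0.145 = fully raised. The sash (186 wide x 208 mm high) slides straight up and down, is counterbalanced and stays where it is left; moving it takes 1 to 3 N. About 11 mm above the sill it meets a spring catch that takes 6 to 9 N in all to pull past; then it snaps home, stops hard and is held there
- sash_right (a joint): the same for the right bay's sash
- ring_left (a point): centre of the brass ring standing out level in front of the left sash's top rail (its hole is vertical, open above and below): hole 24 mm wide, bar 6 mm thick, centre 30 mm in front of the sash plane and 24 mm in front of the rail. 220 mm above the bench when the sash is closed, rising with it. Axes parallel to the booth's
- ring_right (a point): the same for the ring on the right sash
- pole_grip (a point): where to hold the hook pole: on its axis in the wooden handle, within 25 mm of its balance point. x along the pole to the hook, z up as it lies in its rest. Handle 18 wide (y) x 26 mm high (z), from x = -138 to +52 mm; brass ferrule to 70, then a 7 mm steel rod to x = 85 mm, then the hook, which lies in the pole's x-z plane. 0.14 kg
- pole: the hook pole; origin and axes as pole_grip. Its hook is bent for use with the hook end raised 15 degrees: then, forward / up from the grip, the rod ends at 82 / 22 mm, an upright neck stands at 97 / 42 to 67, the bend passes over (underside 112 / 78.5) and the prong points straight down at 127 mm forward, its tip 40.5 mm up
- hook_tip (a point): lower end of the 7 mm thick prong of the pole's hook, at x = 133, z = 6 mm in the pole's axes. The prong stands 30 mm (centre to centre) beyond the neck; the side of the ring nearest the robot goes between the two, up into the bend
- hook_bight (a point): underside of the hook's bend, which bears on the ring, at x = 129, z = 47 mm in the pole's axes
- rest: fixed wooden rest of the pole, base 150 x 80 x 12 mm; origin: centre of its underside, its x along the lying pole. Two saddles 14 mm thick and 66 mm wide, centred at x = -62 and +38 mm, with notches 23 mm wide at the bottom, flared at the top (65 mm above the bench); between them the handle is free for the fingers
- rest_seat (a point): point of the rest, 53 mm above the bench, where the pole's grip point lies when the pole is in its rest; same axes as the rest
- vase_mid (a point): centre (half-way up) of the silver vase with its wet lacquer, 84 mm wide, 104 mm high, standing on the floor of the one or the other bay; not to be touched
- block: round bare wooden block, 70 mm wide, 30 mm high, on the floor of the other bay; origin: centre of its underside
- mug_mid (a point): centre of the blue mug, 72 mm wide and 75 mm high, with a handle, on the bench just beyond the punch tray
- punch_tray: fixed steel tray of punches, 180 x 100 x 25 mm, on the bench on the side away from the pole; origin: centre of its underside
Mind the look-alikes: they are no part of the job. What is meant by the rest is not red, and is the larger of those in its own colour.

How it is judged:
On the way, in this order (a step that is already met when the one before it is completed fails the run):
1. the hook's prong is down in the ring of the raised sash of the vase's bay (((y of vase_mid in the frame of booth above 0 m and horizontal distance between hook_tip and ring_left below 0.014 m and z of hook_tip in the frame of ring_left between -0.05 and -0.008 m and value of joint sash_left above 0.03 m) or (y of vase_mid in the frame of booth below 0 m and horizontal distance between hook_tip and ring_right below 0.014 m and z of hook_tip in the frame of ring_right between -0.05 and -0.008 m and value of joint sash_right above 0.03 m))), for 0.1 s.
2. that sash is drawn fully home with the hook still in its ring (((y of vase_mid in the frame of booth above 0 m and horizontal distance between hook_tip and ring_left below 0.014 m and z of hook_tip in the frame of ring_left between -0.05 and -0.008 m and value of joint sash_left below 0.003 m) or (y of vase_mid in the frame of booth below 0 m and horizontal distance between hook_tip and ring_right below 0.014 m and z of hook_tip in the frame of ring_right between -0.05 and -0.008 m and value of joint sash_right below 0.003 m))), for 0.2 s.
At the end, for the whole second after the job is handed in: Sash of the vase's bay home within 3 mm; other sash within 10 mm of its start; pole released, at rest in both saddles, same way round (25 mm along, 8 mm across, 0.12 rad); vase and block within 10 mm, mug within 15 mm of their start (((y of vase_mid in the frame of booth above 0 m and value of joint sash_left below 0.003 m and distance of ring_right from where it was at the start of the episode below 0.01 m) or (y of vase_mid in the frame of booth below 0 m and value of joint sash_right below 0.003 m and distance of ring_left from where it was at the start of the episode below 0.01 m)) and distance between pole_grip and rest_seat below 0.025 m and y of pole_grip in the frame of rest_seat between -0.008 and 0.008 m and z of pole_grip in the frame of rest_seat below 0.006 m and angle between pole_grip's own z axis and vertical below 0.12 rad and angle between the x axis of pole_grip and the x axis of rest, either way round below 0.15 rad and x of hook_tip in the frame of rest_seat above 0.1 m and linear speed of pole below 0.02 m/s and distance of each of vase_mid, block from where it was at the start of the episode below 0.01 m and distance of mug_mid from where it was at the start of the episode below 0.015 m); the robot touches nothing.
It fails at once if the hand or arm touches a sash (contact force between any of the fingers, the arm and sash_left above 1 N or contact force between any of the fingers, the arm and sash_right above 1 N).
It fails at once if the sash is strained or slammed: more than 25 N between pole and sash, or a sash faster than 0.4 m/s (contact force between pole and sash_left above 25 N or contact force between pole and sash_right above 25 N or velocity of joint any of sash_left, sash_right below -0.4 m/s).
It fails at once if the vase, the block, the mug or the other sash is disturbed (distance of any of vase_mid, block from where it was at the start of the episode above 0.01 m or distance of mug_mid from where it was at the start of the episode above 0.015 m or ((y of vase_mid in the frame of booth above 0 m and distance of ring_right from where it was at the start of the episode above 0.01 m) or (y of vase_mid in the frame of booth below 0 m and distance of ring_left from where it was at the start of the episode above 0.01 m))).
It also fails if it takes over 72 s, if anything falls off the work surface, if the arm or the gripper's body presses on something with over 40 N, if the wrist force passes 120 N, or if a joint passes its speed limit or range.

### The arm

A 6-joint arm with a two-finger parallel gripper is mounted at the origin on the work surface. World frame = base frame: x ahead of the robot, y to its left, z up, the work surface at z = 0. Lengths are in m, angles in rad, forces in N, time in s.
With the tool pointing down it reaches from about 0.375 to 0.925 m from the base axis. Payload 5.7 kg.
Tool frame: the origin (TCP) lies midway between the tips of the shut fingers; the grasp point (between the pads) lies 19 mm behind it; z points along the fingers, y is the line along which they close (so a half turn about z gives the same grasp; the last joint's range is limited). The gripper opens to 88 mm and grips with 3 to 60 N. Pads are 20 mm wide; open, the fingers measure 115 mm over their backs; the gripper's body (75 mm by 178 mm) begins 61 mm behind the grasp point.
Start: joints at [-1.409, 0.359, 1.51, -0, 1.272, -0.115], TCP at [0.164, -0.577, 0.195] pointing down, gripper open.
Joint ranges: [-2.97, 2.97], [-1.01, 2.36], [0.21, 2.38], [-0.96, 4.11], [0.2, 2.71], [-2.98, 2.98]. Speed limits (rad/s): [2.39, 2.39, 3.14, 3.14, 3.14, 3.14].

### API

Orientations are given as a unit quaternion [x, y, z, w].
In Python, from bench import move_ptp, servo_line, goto_joints, move_gripper, sleep, inverse_kinematics, capture, PlanningError, close_job, spot_in, silhouettes, current_clock, current_joint_pos, current_qvel, current_joint_torque, current_position, current_orientation, current_force, current_torque, current_finger_gap, current_grip_force gives the robot as it stands. Calls block until the motion is done:
- move_ptp(position, orientation): joint-space move of the TCP to a pose.
- servo_line(position, orientation=None, rate=0.15, contact_N=None): straight line of the TCP; orientation=None keeps the orientation; rate is the mean speed in m/s. With contact_N (N) it stops when the force on the tool has changed by that much, and returns True; else False.
- goto_joints(angles): joint-space move.
- move_gripper(opening): finger opening in m; the grip force is fixed at half the most; returns when the fingers have stopped.
- sleep(seconds).
- inverse_kinematics(position, orientation): joint angles nearest the present ones, or None.
- capture(name): name is "scene" or "top" or "wrist"; returns a dict with "image" (400x640x3 uint8, blue, green, red), "range_z" (400x640 float32, m along the optical axis (not along the pixel's ray), 0 where there is no reading), "intrinsics" (3x3 intrinsics, pixels), "R" (3x3) and "t" (3): a world point X has camera coordinates R X + t. Camera axes: x right, y down, z forward; pixel columns grow to the right and rows downward; lengths in m; the calibration is good to about 2 mm. A picture is of the moment at which its call begins.
A pose or a line that the arm cannot do raises PlanningError and nothing moves.
- close_job(): hands the job in; it is judged then, once.
Trained networks look in the newest picture that a camera, given by its name, has taken for a name from the list of things; names that differ only in an ending like _2 or _b are one class to them, and where a whole thing is asked for, a point or a joint stands for the part that bears it (a point fixed in the world has none). Each returns a list of dicts, best first, with "conf" (0 to 1); they miss things now and then, are a little off and sometimes report something else, mostly with a low value. They report only what shows in the picture. A call takes as long as a camera call. They do not tell look-alikes from the thing itself.
- spot_in(camera, query): "xy" ([column, row] in pixels, amid what is visible of it).
- silhouettes(camera, query): "region" (400x640 bool, what is visible of it) and "xy" ([column, row] in pixels, amid what is visible of it).
Readings, each from a call of its own:
- current_clock(): time.
- current_joint_pos(): joint angles.
- current_qvel(): joint speeds.
- current_joint_torque(): joint torques, N m.
- current_position(): TCP position.
- current_orientation(): TCP orientation.
- current_force(): force on the tool from outside, world axes, zero at the start.
- current_torque(): the same for the moment, N m.
- current_finger_gap(): finger opening in m.
- current_grip_force(): force on a finger pad.
Only numpy, scipy, OpenCV 4.12 (cv2) and the standard library are available. Lean on these libraries where they do the work, as an engineer would, in place of code of your own. Each camera call takes 0.05 s, during which the arm holds its last target. There are 200 camera calls.

## Working session

There is one attempt and no reset: what is moved stays moved. The work goes in short steps, each a Python script; the robot and the scene stay as the last script left them, time stands still between calls to the robot, and variables do not carry over. Pictures are saved under pics/ and viewed, at most 14 in all, crops included, and the job is handed in when it is done.

```bash
mkdir -p pics; ls
cat > h.py <<'E'
import numpy as np, cv2
from bench import *
def w(c,u,v,z=None):
    K=c["intrinsics"];z=c["range_z"][int(round(v)),int(round(u))] if z is None else z
    return c["R"].T@(np.linalg.inv(K)@np.array([u,v,1])*z-c["t"])
def cloud(c,m=None):
    m=(c["range_z"]>0)&(m if m is not None else True)
    v,u=np.nonzero(m);z=c["range_z"][v,u];K=c["intrinsics"]
    P=np.stack([(u-K[0,2])/K[0,0]*z,(v-K[1,2])/K[1,1]*z,z],1)
    return (P-c["t"])@c["R"]
def px(c,X):
    p=c["intrinsics"]@(c["R"]@np.array(X)+c["t"]);return p[:2]/p[2]
E
python3 - <<'E'
from h import *
for n in ["scene","top"]:
    c=capture(n);cv2.imwrite(f"pics/{n}0.png",c["image"])
    print(n,"cam at",-c["R"].T@c["t"])
    for q in ["pole","rest","hook_tip","ring_left","ring_right","vase_mid","block","booth","mug_mid","punch_tray"]:
        for r in silhouettes(n,q)[:4]:
            P=cloud(c,r["region"]);
            print(q,round(r["conf"],2),np.round(r["xy"]),np.round(np.median(P,0),3) if len(P) else None, np.round(np.percentile(P,[3,97],axis=0),3).tolist() if len(P) else None)
E
```

```text
pics
scene cam at [ 0.83164646 -0.22065462  1.20762166]
pole 0.71 [379. 131.] [0.439 0.378 0.062] [[0.338, 0.367, 0.042], [0.539, 0.394, 0.069]]
rest 0.8 [380. 146.] [0.471 0.362 0.012] [[0.404, 0.341, 0.0], [0.542, 0.402, 0.063]]
rest 0.74 [331.  99.] [0.202 0.359 0.012] [[0.14, 0.319, 0.0], [0.276, 0.407, 0.06]]
rest 0.73 [413. 123.] [0.476 0.521 0.009] [[0.426, 0.493, 0.0], [0.528, 0.553, 0.043]]
hook_tip 0.92 [379. 130.] [0.43  0.377 0.063] [[0.341, 0.367, 0.045], [0.526, 0.389, 0.069]]
ring_left 0.46 [371. 194.] [0.69  0.104 0.322] [[0.648, 0.016, 0.315], [0.697, 0.18, 0.325]]
ring_right 0.18 [376. 264.] [ 0.784 -0.019  0.404] [[0.677, -0.226, 0.016], [0.89, 0.196, 0.503]]
vase_mid 0.69 [392. 253.] [0.769 0.092 0.104] [[0.731, 0.069, 0.079], [0.801, 0.131, 0.126]]
block 0.64 [337. 297.] [ 0.759 -0.102  0.049] [[0.727, -0.132, 0.022], [0.79, -0.071, 0.054]]
block 0.33 [381. 203.] [0.691 0.099 0.322] [[0.591, 0.017, 0.001], [0.709, 0.203, 0.41]]
mug_mid 0.65 [238. 332.] [ 0.652 -0.384  0.021] [[0.627, -0.416, 0.001], [0.692, -0.327, 0.076]]
mug_mid 0.42 [382. 147.] [0.479 0.364 0.
[... 597 characters left out ...]
[[0.138, 0.319, 0.006], [0.273, 0.406, 0.063]]
hook_tip 0.93 [228. 237.] [0.432 0.38  0.065] [[0.337, 0.368, 0.047], [0.595, 0.392, 0.09]]
ring_left 0.93 [300. 141.] [0.689 0.093 0.247] [[0.671, 0.008, 0.127], [0.695, 0.18, 0.325]]
booth 0.82 [334. 101.] [ 0.834 -0.017  0.311] [[0.67, -0.228, 0.02], [0.896, 0.193, 0.468]]
booth 0.57 [301. 141.] [0.689 0.094 0.247] [[0.672, 0.008, 0.125], [0.695, 0.18, 0.326]]
booth 0.35 [432. 203.] [ 0.486 -0.37   0.01 ] [[0.403, -0.419, 0.0], [0.575, -0.315, 0.028]]
mug_mid 0.67 [433. 158.] [ 0.66  -0.388  0.04 ] [[0.623, -0.418, 0.002], [0.691, -0.331, 0.078]]
punch_tray 0.84 [430. 201.] [ 0.489 -0.37   0.01 ] [[0.403, -0.421, 0.0], [0.576, -0.314, 0.027]]
```

View pics/scene0.png

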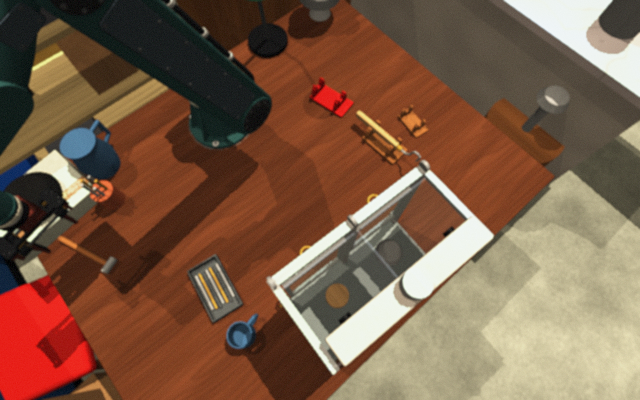

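View pics/top0.png

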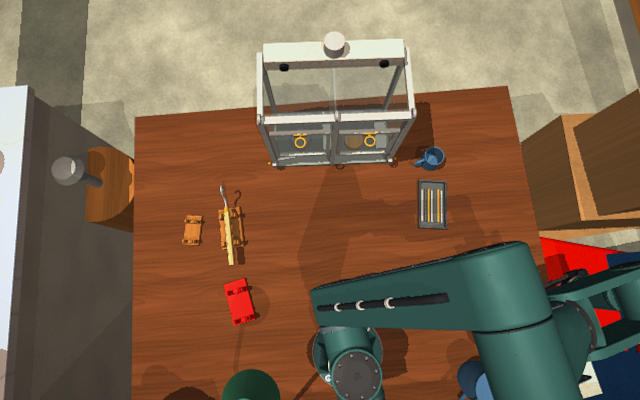

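Look-alikes (top view): rest candidates are red (238,302), small orange (193,230), and larger orange holding the pole (231,228), which fits the description. The rings are at (300,141) left and (370,141) right. The silver vase is in the left bay (scene 392,253) and the wooden block in the right bay (scene 337,297).

Run:
```python
from h import *
ims=[]
for n,(rects) in {"top":dict(L=(285,128,318,158),R=(355,128,385,158),pole=(212,178,245,270)),"scene":dict(L=(362,188,385,210),R=(295,240,318,262),pole=(350,105,425,165))}.items():
    c=capture(n);hsv=cv2.cvtColor(c["image"],cv2.COLOR_BGR2HSV)
    for k,(a,b,e,f) in rects.items():
        m=np.zeros((400,640),bool);m[b:f,a:e]=True
        y=m&(abs(hsv[...,0].astype(int)-(22))<9)&(hsv[...,1]>110)&(hsv[...,2]>110)
        if k=="pole":
            P=cloud(c,m);P=P[P[:,2]>.067]
            if n=="top":
                A=P[(P[:,0]<.55)];q=np.polyfit(A[:,0],A[:,1],1);print("pole",n,len(A),q,np.arctan(q[0]),np.percentile(P,[0,2,50,98,100],axis=0).round(3).tolist())
                mm=m&(c["range_z"]>0)
        else:
            v,u=np.nonzero(y);P=cloud(c,y);print(n,k,len(P),u.mean(),v.mean(),(u.min()+u.max())/2,(v.min()+v.max())/2,np.median(P,0).round(3),P.min(0).round(3),P.max(0).round(3))
    # booth
    a,b,e,f=(185,170,265,280) if n=="top" else (350,180,400,220)
    ims.append(cv2.resize(c["image"][b:f,a:e],None,fx=5 if n=="top" else 6,fy=5 if n=="top" else 6,interpolation=cv2.INTER_CUBIC)[:550,:400])
    if n=="top":
        P=cloud(c);S=P[(abs(P[:,2]-.42)<.06)&(P[:,0]>.6)]
        r=cv2.minAreaRect(S[:,:2].astype(np.float32));print("booth rect",r)
        G=P[(P[:,0]>.38)&(P[:,0]<.57)&(P[:,1]>.3)&(P[:,1]<.43)&(P[:,2]>.007)&(P[:,2]<.018)]
        print("rest base",cv2.minAreaRect(G[:,:2].astype(np.float32)))
        # top silhouettes of ring 
        a,b,e,f=(255,100,415,175);ims.append(cv2.resize(c["image"][b:f,a:e],None,fx=4,fy=4,interpolation=cv2.INTER_CUBIC))
o=np.zeros((560,800,3),np.uint8)
cv2.imwrite("pics/a.png",ims[0]);cv2.imwrite("pics/b.png",ims[1])
```

```text
top L 99 299.77 139.83 299.5 140.5 [0.675 0.094 0.319] [0.646 0.075 0.21 ] [0.692 0.114 0.327]
top R 158 364.67721518987344 140.22151898734177 365.5 140.0 [ 0.675 -0.105  0.304] [ 0.633 -0.149  0.179] [ 0.681 -0.079  0.317]
pole top 80 [0.07060969 0.34985378] 0.07049269008142528 [[0.333, 0.363, 0.067], [0.341, 0.368, 0.067], [0.479, 0.384, 0.069], [0.606, 0.395, 0.11], [0.609, 0.406, 0.112]]
booth rect ((0.7845318913459778, -0.016258925199508667), (0.44089561700820923, 0.2260405421257019), 87.21776580810547)
rest base ((0.47562175989151, 0.36278700828552246), (0.16053536534309387, 0.12239942699670792), 3.3970091342926025)
scene L 51 370.62745098039215 196.84313725490196 371.5 197.5 [0.648 0.104 0.315] [ 0.577  0.082 -0.003] [0.657 0.231 0.319]
scene R 52 303.5192307692308 248.3846153846154 304.5 249.5 [ 0.637 -0.107  0.306] [ 0.564 -0.13  -0.007] [ 0.645 -0.059  0.31 ]
```

View pics/a.png

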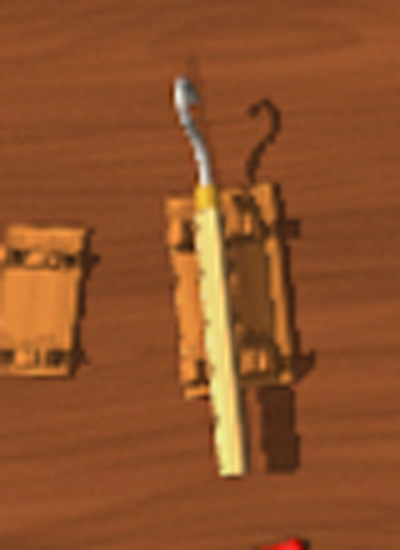

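View pics/b.png

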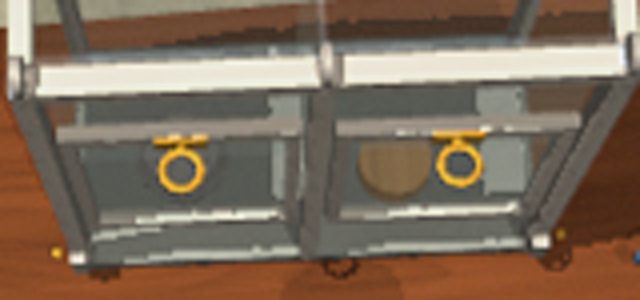

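Crop a: the pole lies hook-away in the larger orange rest, with its hook at about (185,95). Crop b: left ring at (180,170), which is full-image (300,142.5), with the grey vase beneath. Right ring at (460,165) is by the wooden block. So the left sash is the one to draw.

```bash
cat >> h.py <<'E'
from scipy.spatial.transform import Rotation as Ro
S=np.diag([1,-1,-1.]); GX=0.012
def tool(grip,yaw,pitch=0,dz=0,flip=False,gx=GX):
    "TCP pose so that the pole's grip point is at grip; pitch>0 raises hook"
    Rp=Ro.from_euler('zy',[yaw,-pitch]).as_matrix()
    Rt=Rp@(np.diag([-1,1,-1.]) if flip else S)
    p=np.array(grip)+Rp@[gx,0,0]+.019*Rt[:,2]+[0,0,dz]
    return p,Ro.from_matrix(Rt).as_quat()
REST=np.array([.4725,.3833,.053]);RY=.0705;BY=-np.radians(2.8)
E
python3 - <<'E'
from h import *
def ray(c,u,v):
    d=c["R"].T@np.linalg.inv(c["intrinsics"])@[u,v,1];return -c["R"].T@c["t"],d/np.linalg.norm(d)
a,b=capture("top"),capture("scene")
for p,q in(((300,142.5),(371.5,198)),((370,141),(304.5,250))):
    (o1,d1),(o2,d2)=ray(a,*p),ray(b,*q)
    s=np.linalg.lstsq(np.stack([d1,-d2],1),o2-o1,rcond=None)[0]
    print("ring",o1+s[0]*d1,o2+s[1]*d2, "at z .314:",o1+d1*(.314-o1[2])/d1[2],o2+d2*(.314-o2[2])/d2[2])
RING=np.array([.658,.097,.314])
for f in(False,True):
    print(f)
    for t in(tool(REST,RY,0,.1,f),tool(REST,RY,0,0,f),tool(RING-[.13,0,-.03],BY,.26,0,f),tool(RING-[.13,0,.17],BY,.26,0,f)):
        j=inverse_kinematics(*t);print(t[0].round(3),None if j is None else np.round(j,2))
print(current_clock(),current_finger_gap())
E
```

```text
ring [0.65751045 0.09484619 0.32648758] [0.65572945 0.09174918 0.32574574] at z .314: [0.66224937 0.09511215 0.314     ] [0.6533864 0.0959101 0.314    ]
ring [ 0.64679404 -0.1159007   0.31708546] [ 0.6457606  -0.11795863  0.31706386] at z .314: [ 0.64792425 -0.11643588  0.314     ] [ 0.64512108 -0.11760532  0.314     ]
False
[0.484 0.384 0.134] [ 0.56  0.44  1.54 -0.    1.16  2.06]
[0.484 0.384 0.034] [ 0.56  0.56  1.62 -0.    0.96  2.06]
[0.544 0.096 0.329] [ 0.06  0.04  1.63 -0.02  1.22  1.69]
[0.544 0.096 0.129] [ 0.06  0.24  1.92 -0.02  0.72  1.7 ]
True
[0.484 0.384 0.134] [ 0.56  0.44  1.54 -0.    1.16 -1.08]
[0.484 0.384 0.034] [ 0.56  0.56  1.62 -0.    0.96 -1.08]
[0.544 0.096 0.329] [ 0.06  0.04  1.63 -0.02  1.22 -1.46]
[0.544 0.096 0.129] [ 0.06  0.24  1.92 -0.02  0.72 -1.44]
1.3 0.08785878736407464
```

Run:
```python
from h import *
q=current_orientation();p=np.array(current_position());d=p[:2]/np.hypot(*p[:2])
servo_line([*(d*.45),.35],q,rate=.3)
j=np.array(current_joint_pos());j[0]=.6;j[5]=-1.08;goto_joints(j)
move_ptp(*tool(REST,RY,0,.12,True))
c=capture("wrist");cv2.imwrite("pics/w1.png",c["image"])
for n,k in(("rest","rest"),("pole","pole")):
    for r in silhouettes("wrist",k)[:2]:
        P=cloud(c,r["region"]);print(k,round(r["conf"],2),np.round(r["xy"]),np.percentile(P,[2,50,98],axis=0).round(3).tolist())
P=cloud(c);H=P[(P[:,2]>.06)&(P[:,2]<.072)&(P[:,0]>.34)&(P[:,0]<.53)&(abs(P[:,1]-.383)<.02)]
if len(H):q=np.polyfit(H[:,0],H[:,1],1);print(len(H),q,np.polyval(q,.4845),H.min(0),H.max(0))
print(current_clock(),current_position(),current_force())
```

```text
rest 0.94 [311. 158.] [[0.397, 0.344, 0.01], [0.462, 0.376, 0.012], [0.54, 0.423, 0.065]]
rest 0.59 [450. 178.] [[0.422, 0.494, 0.005], [0.471, 0.523, 0.009], [0.526, 0.554, 0.047]]
4821 [0.04635105 0.36137285] 0.38382993328748966 [0.34000861 0.36301411 0.06000083] [0.52998764 0.40293548 0.06846622]
6.05 [0.48472646 0.38454377 0.1560262 ] [ 0.29293203  0.18861245 -0.55379167]
```

View pics/w1.png

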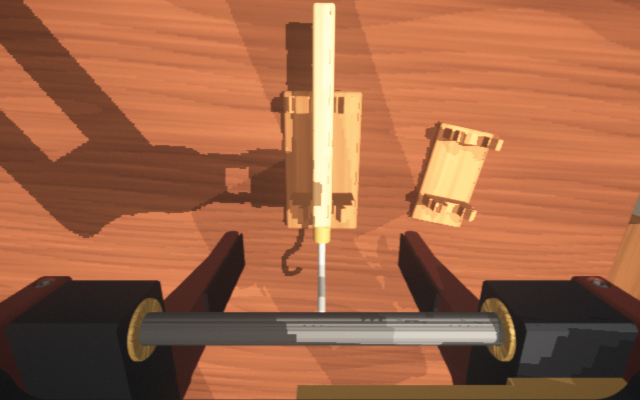

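The wrist view shows the pole running from (324,4) to (322,300), centred between the fingers at (235,408) and parallel to them. The ferrule starts near row 228. I'll derive the grip point from that and grasp.

Run:
```python
from h import *
c=capture("wrist")
a,b=w(c,324,8),w(c,322,224);K=c["intrinsics"]
f=w(c,322.5,228,c["range_z"][224,322]);e=w(c,324,3,c["range_z"][8,324]);print(a,b,e,f)
print("grip x from ferrule",f[0]-.052,"from end",e[0]+.138, "yaw",np.arctan2(b[1]-a[1],b[0]-a[0]))
P=cloud(c);Q=P[(P[:,2]>.055)&(P[:,2]<.068)&(abs(abs(P[:,1]-.383)-.024)<.008)&(P[:,0]>.38)&(P[:,0]<.56)]
print("saddle x",np.histogram(Q[:,0],bins=np.arange(.38,.57,.01)))
```

```text
[0.33557858 0.37585181 0.06610903] [0.51666406 0.38718616 0.06641671] [0.33185639 0.37559172 0.06495255] [0.52025309 0.38791331 0.06754293]
grip x from ferrule 0.46825309348682936 from end 0.4698563929738437 yaw 0.06250957777645641
saddle x (array([  0,  16, 292, 163,   0,   0,   0,   0,   0,   0,   0,  37, 251,
        96,   0,   0,   0,   0]), array([0.38, 0.39, 0.4 , 0.41, 0.42, 0.43, 0.44, 0.45, 0.46, 0.47, 0.48,
       0.49, 0.5 , 0.51, 0.52, 0.53, 0.54, 0.55, 0.56]))
```

```bash
sed -i 's/^REST=.*/REST=np.array([.4688,.3838,.053]);RY=.066;BY=-np.radians(2.8)/' h.py
python3 - <<'E'
from h import *
servo_line(*tool(REST,RY,0,.03,True),rate=.15)
print(servo_line(*tool(REST,RY,0,0,True),rate=.06,contact_N=6),current_position(),current_force())
move_gripper(0.0);print(current_finger_gap(),current_grip_force(),current_position())
servo_line(*tool(REST,RY,0,.02,True),rate=.05)
servo_line(*tool(REST,RY,0,.25,True),rate=.2)
print(current_clock(),current_finger_gap(),current_force())
c=capture("top");cv2.imwrite("pics/t2.png",cv2.resize(c["image"][150:290,180:300],None,fx=4,fy=4))
c=capture("scene");cv2.imwrite("pics/s2.png",c["image"])
E
```

```text
False [0.48067323 0.3845464  0.03370385] [ 0.01387488 -0.23797055 -0.06293856]
0.017598141622531885 29.99778002500534 [0.48081775 0.38465573 0.03403761]
10.4333 0.017581198523271016 [ 0.55193317 -0.17535898 -1.56448449]
```

```bash
cat >> h.py <<'E'
P15=np.radians(15)
Bx=np.array([np.cos(BY),np.sin(BY),0]);Z=np.array([0,0,1.])
RING=np.array([.6575,.0955,.320])
def at(back=0,up=0,ring=None,side=0,pitch=P15):
    "prong 'back' in front of ring centre, tip 'up' above ring centre"
    r=RING if ring is None else ring
    g=r-Bx*(.127+back)+Z*(up-.0405)+side*np.array([-Bx[1],Bx[0],0])
    return tool(g,BY,pitch,0,True)
E
python3 - <<'E'
from h import *
servo_line(*at(.09,.05),rate=.15)
print(current_clock(),current_position())
for n in("top","wrist","scene"):
    c=capture(n)
    for q in("hook_tip","ring_left"):
        for r in spot_in(n,q)[:2]:print(n,q,round(r["conf"],2),np.round(r["xy"]))
    print(n,"expected tip",px(c,RING-Bx*.09+Z*.05),"ring",px(c,RING))
    cv2.imwrite(f"pics/{n}3.png",c["image"])
o=[]
for n in("top","scene"):
    im=cv2.imread(f"pics/{n}3.png");u,v=(300,155) if n=="top" else(371,190)
    o.append(cv2.resize(im[v-50:v+50,u-45:u+45],None,fx=4.4,fy=5.5,interpolation=cv2.INTER_CUBIC))
cv2.imwrite("pics/c3.png",np.hstack(o))
E
```

```text
12.5583 [0.4573947  0.10591737 0.31413385]
top hook_tip 0.76 [301. 200.]
top ring_left 0.94 [300. 142.]
top expected tip [299.9371322  167.11711881] ring [299.89390837 143.28898135]
wrist ring_left 0.59 [314. 360.]
wrist expected tip [321.95188492 408.51833799] ring [320.86604363 397.49460376]
scene hook_tip 0.66 [332. 147.]
scene ring_left 0.56 [368. 196.]
scene ring_left 0.51 [337. 298.]
scene expected tip [351.26138896 164.14247304] ring [372.80000017 198.40311939]
```

View pics/c3.png

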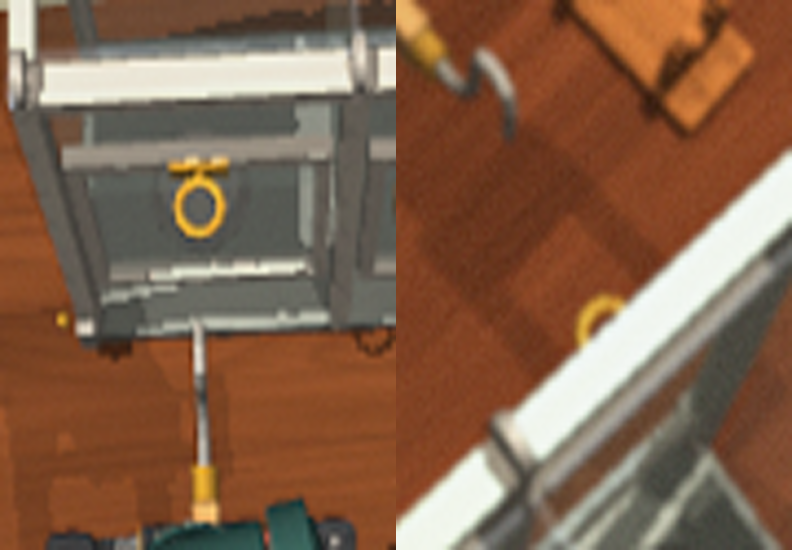

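View pics/wrist3.png

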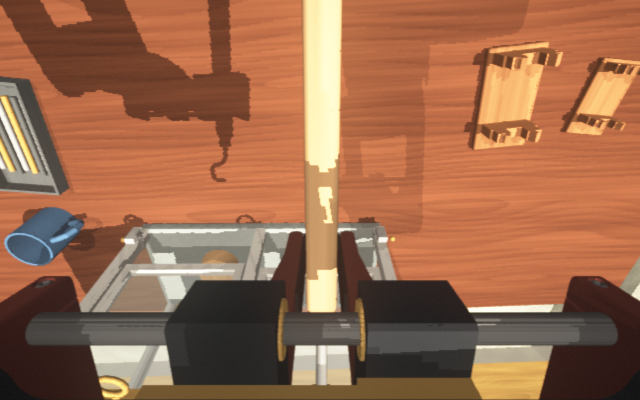

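Crop c3: the ring centre is at (199,208) left, full-image (300.2,142.8), and the prong is at column ≈299.3. In the scene view the tip is at (352,164.5) against an expected (351.3,164.1). The pole sits in the hand as modelled and lines up with the ring. I'll advance and lower.

Run:
```python
from h import *
servo_line(*at(0,.05),rate=.08)
c=capture("top");cv2.imwrite("pics/t4.png",c["image"])
f0=np.array(current_force());print(f0)
print(servo_line(*at(0,-.022),rate=.05,contact_N=2.0),current_clock())
print(at(0,-.022)[0]-current_position(),np.array(current_force())-f0)
o=[]
for n in("top","scene"):
    c=capture(n);im=c["image"];u,v=(300,145) if n=="top" else(371,190)
    o.append(cv2.resize(im[v-35:v+35,u-30:u+30],None,fx=6.5,fy=6.5,interpolation=cv2.INTER_CUBIC))
    print(n,px(c,RING-Z*.022),px(c,RING))
cv2.imwrite("pics/c4.png",np.hstack(o))
```

```text
[-0.52291646  0.83781933 -0.84176139]
False 15.925
[-2.70128947e-04 -1.53914553e-05 -3.97147637e-04] [ 0.93834984 -0.66406198 -0.63588772]
top [300.26264109 145.82781149] [299.89390837 143.28898135]
scene [371.74614973 201.46568199] [372.80000017 198.40311939]
```

View pics/c4.png

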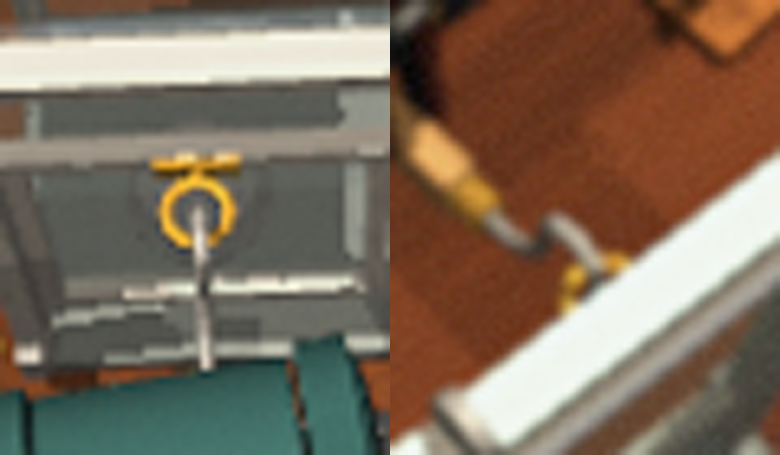

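The hook's prong shows inside the left ring at (197,212) in the top crop, with the bend over the ring's near side. Next I draw the sash down in small steps, watching the force.

Run:
```python
from h import *
sleep(.2)
f0=np.array(current_force())
for up in (-.03,-.04,-.05,-.06,-.08,-.10,-.11,-.116):
    s=servo_line(*at(0,up),rate=.04,contact_N=10)
    print(up,s,(np.array(current_force())-f0).round(2),round(current_position()[2]-at(0,up)[0][2],4))
    if s:break
print(current_clock())
o=[]
for n in("top","scene"):
    c=capture(n);im=c["image"];u,v=(300,150) if n=="top" else(366,210)
    o.append(cv2.resize(im[v-35:v+35,u-30:u+30],None,fx=6.5,fy=6.5,interpolation=cv2.INTER_CUBIC))
    print(n,px(c,RING-Z*(.1)),px(c,RING))
cv2.imwrite("pics/c5.png",np.hstack(o))
```

```text
-0.03 False [-0.57  0.4  -0.62] -0.0006
-0.04 False [ 1.91  0.44 -0.34] 0.0002
-0.05 False [ 1.85  0.49 -0.24] -0.0005
-0.06 False [ 1.06 -0.39  0.31] -0.0007
-0.08 False [ 1.23  0.26 -0.23] -0.0006
-0.1 False [1.27 0.86 0.19] -0.0005
-0.11 False [ 0.42 -0.07  0.41] -0.0005
-0.116 False [1.17 0.25 0.6 ] -0.0004
19.775
top [301.46678501 154.11868643] [299.89390837 143.28898135]
scene [368.34369815 211.35344269] [372.80000017 198.40311939]
```

View pics/c5.png

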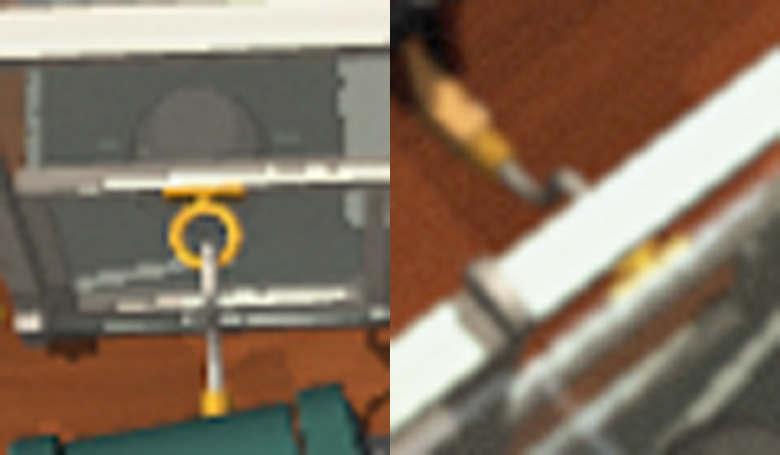

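The ring followed the hook: it is now at (206,232) in the crop, full-image (301.7,150.7), about 70–80 mm lower, with the prong still in it. I'll continue slowly through the catch.

Run:
```python
from h import *
f0=np.array(current_force());t0=np.array(current_torque())
for up in np.arange(-.119,-.146,-.003):
    s=servo_line(*at(0,up),rate=.02,contact_N=12)
    print(round(up,4),s,(np.array(current_force())-f0).round(2),(np.array(current_torque())-t0).round(2),round(current_position()[2]-at(0,up)[0][2],4))
    if s:break
print(current_clock())
o=[]
for n in("top","scene"):
    c=capture(n);im=c["image"];u,v=(300,150) if n=="top" else(366,210)
    o.append(cv2.resize(im[v-35:v+35,u-30:u+30],None,fx=6.5,fy=6.5,interpolation=cv2.INTER_CUBIC))
    print(n,px(c,RING-Z*(.1)),px(c,RING))
cv2.imwrite("pics/c6.png",np.hstack(o))
```

```text
-0.119 False [ 0.64  0.47 -0.14] [ 0.   -0.19  0.05] 0.0
-0.122 False [-0.01 -0.2   0.88] [-0.04 -0.21  0.07] -0.0002
-0.125 False [ 2.1  -0.76  2.38] [-0.05 -0.62  0.05] 0.0004
-0.128 False [ 3.7  -1.64  3.47] [-0.08 -1.04  0.02] 0.001
-0.131 False [ 4.62 -0.76  5.24] [-0.05 -1.26 -0.  ] 0.0016
-0.134 False [ 5.82 -0.58  5.96] [-0.07 -1.52  0.01] 0.0021
-0.137 False [ 6.78 -1.77  6.05] [-0.14 -1.74  0.  ] 0.0027
-0.14 False [ 8.47 -1.07  8.26] [-0.19 -1.98 -0.02] 0.0032
-0.143 False [ 9.03 -1.9   8.27] [-0.13 -2.12 -0.05] 0.0037
22.575
top [301.46678501 154.11868643] [299.89390837 143.28898135]
scene [368.34369815 211.35344269] [372.80000017 198.40311939]
```

View pics/c6.png

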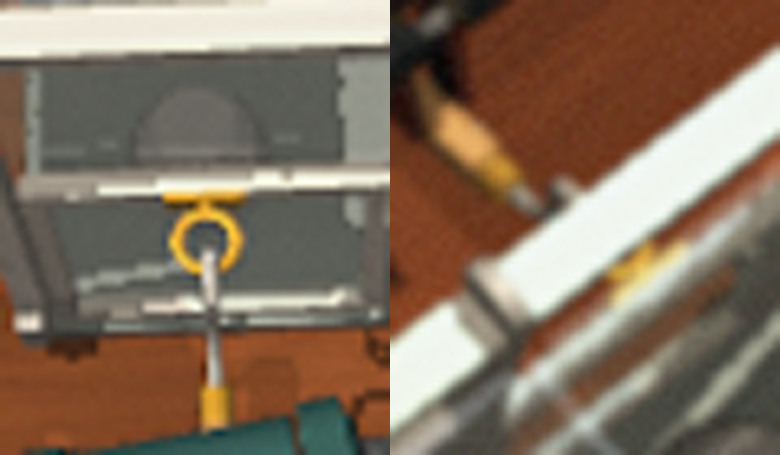

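The ring is now at (206,239) in the crop, about 10 mm lower, so it is on the catch. The pole is tipping a little in the grip and pulling towards the robot as well as down. I'll continue in small steps with a force bound.

Run:
```python
from h import *
f0=np.array([.6,.2,-.5])
for up in np.arange(-.145,-.156,-.002):
    s=servo_line(*at(0,up),rate=.02,contact_N=8)
    F=np.array(current_force())-f0
    print(round(up,4),s,F.round(2),np.array(current_torque()).round(2),round(current_position()[2]-at(0,up)[0][2],4))
    if s or np.linalg.norm(F)>17:break
print(current_clock())
c=capture("top");u,v=300,150;cv2.imwrite("pics/t7.png",c["image"])
hsv=cv2.cvtColor(c["image"],cv2.COLOR_BGR2HSV)
for n in("t4","t7"):
    h=cv2.cvtColor(cv2.imread(f"pics/{n}.png"),cv2.COLOR_BGR2HSV)
    m=(abs(h[...,0].astype(int)-22)<9)&(h[...,1]>150)&(h[...,2]>110);m[:130]=0;m[160:]=0;m[:,:290]=0;m[:,312:]=0
    v,u=np.nonzero(m);print(n,v.min(),v.max(),v.mean(),u.mean())
```

```text
-0.145 False [10.42 -0.78  9.28] [-0.05 -2.54  0.02] 0.0039
-0.147 False [ 5.91 -0.17  4.84] [ 0.02 -1.52  0.04] 0.0028
-0.149 False [ 8.99 -1.44  6.87] [ 0.   -2.04  0.  ] 0.0026
-0.151 False [10.61 -0.92  8.73] [-0.02 -2.25 -0.03] 0.0032
-0.153 False [10.37 -0.94  9.27] [-0.11 -2.57  0.04] 0.0039
-0.155 False [11.39 -0.91 10.14] [-0.06 -2.74  0.  ] 0.0043
24.175
t4 134 147 140.75862068965517 299.94827586206895
t7 146 157 150.42857142857142 301.3492063492063
```

Run:
```python
from h import *
D=[];
for i in range(5):
    c=capture("top");h=cv2.cvtColor(c["image"],cv2.COLOR_BGR2HSV)
    m=(abs(h[...,0].astype(int)-22)<9)&(h[...,1]>150)&(h[...,2]>110);m[:130]=0;m[160:]=0;m[:,:290]=0;m[:,312:]=0
    P=cloud(c,m);P=P[(P[:,2]>.18)&(P[:,2]<.3)];D.append(np.r_[np.median(P,0),np.percentile(P[:,2],[10,90]),len(P)])
print(np.round(D,4));print(current_force())
m=np.zeros((400,640),bool);m[130:162,262:335]=True
P=cloud(c,m);P=P[(P[:,2]>.15)&(P[:,0]>.66)&(P[:,0]<.70)];print(np.histogram(P[:,2],bins=np.arange(.15,.30,.005)))
o=[]
for n in("top","scene"):
    c=capture(n);im=c["image"];u,v=(300,150) if n=="top" else(366,210)
    o.append(cv2.resize(im[v-35:v+35,u-30:u+30],None,fx=6.5,fy=6.5,interpolation=cv2.INTER_CUBIC))
cv2.imwrite("pics/c8.png",np.hstack(o))
```

```text
[[ 0.673   0.0949  0.2237  0.2203  0.228  58.    ]
 [ 0.6722  0.0951  0.2241  0.2195  0.2295 60.    ]
 [ 0.6719  0.095   0.223   0.22    0.2283 61.    ]
 [ 0.6722  0.0948  0.2235  0.2197  0.2275 58.    ]
 [ 0.6729  0.0948  0.2229  0.2195  0.2283 60.    ]]
[11.16689867 -0.26521949 10.00533576]
(array([ 23,  30,  30,  32,  31,  27,  26,  29,  31,  24,  20,  14,  24,
        25,  78, 172,  58,   6,   6,  10,   6,   3,   5,   8,   7,   7,
         5,   4,   6]), array([0.15 , 0.155, 0.16 , 0.165, 0.17 , 0.175, 0.18 , 0.185, 0.19 ,
       0.195, 0.2  , 0.205, 0.21 , 0.215, 0.22 , 0.225, 0.23 , 0.235,
       0.24 , 0.245, 0.25 , 0.255, 0.26 , 0.265, 0.27 , 0.275, 0.28 ,
       0.285, 0.29 , 0.295]))
```

View pics/c8.png

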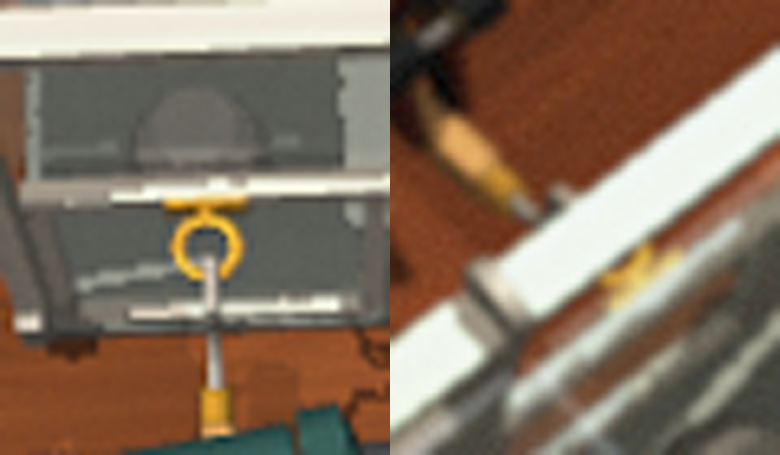

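Ring at (206,246) in the crop with its top surface at z = 0.2235, i.e. centre about 0.2205, so the sash is home with the hook still in the ring. Next I estimate the pole's tilt in the grip, compensate for it, and unhook.

```bash
cat >> h.py <<'E'
from scipy.optimize import brentq
def pole_tool(grip,yaw,pitch,phi,gx=GX):
    "as tool(), the pole sitting phi nose-up relative to the hand"
    Rp=Ro.from_euler('zy',[yaw,-pitch]).as_matrix();Rt=Ro.from_euler('zy',[yaw,-(pitch-phi)]).as_matrix()@np.diag([-1,1,-1.])
    return np.array(grip)+Rp@[gx,0,0]+.019*Rt[:,2],Ro.from_matrix(Rt).as_quat()
RC=np.array([.6575,.0955,.2205])
def hook(back,up,phi,side=0):
    g=RC-Bx*(.127+back)+Z*(up-.0405)+side*np.array([-Bx[1],Bx[0],0]);return pole_tool(g,BY,P15,phi)
E
python3 - <<'E'
from h import *
R=Ro.from_quat(current_orientation()).as_matrix();tp=-(np.arcsin(R[2,2])+np.pi/2)
tp=np.arccos(-R[2,2]);g=np.array(current_position())-.019*R[:,2]
p=brentq(lambda p:.117*np.sin(p)+.047*np.cos(p)-(.2235-g[2]),-.2,.9);phi=p-tp
d=np.array([.121,.006]);tipx=np.dot(g-RC,Bx)+.121*np.cos(p)-.006*np.sin(p);tipz=g[2]+.121*np.sin(p)+.006*np.cos(p)-RC[2]
print("tool pitch",tp,"pole",p,"phi",phi,"tip rel",tipx,tipz)
for n in("top","scene"):
    c=capture(n)
    def q(a,b):return px(c,g+Bx*(a*np.cos(p)-b*np.sin(p))+Z*(a*np.sin(p)+b*np.cos(p)))
    print(n,"bend top far",q(.121,.055),"ferrule end",q(.058,0),"handle end",q(.04,0))
print(hook(0,-.027,phi)[0],current_position())
E
```

```text
tool pitch 0.27690034239834554 pole 0.43147144385584246 phi 0.15457110145749692 tip rel -0.00024969290815674136 -0.032569574548731134
top bend top far [301.26921071 158.99484454] ferrule end [302.65106036 175.62957333] handle end [302.89939072 180.84537235]
scene bend top far [364.10621963 204.0868832 ] ferrule end [353.97121691 204.36374644] handle end [350.26694321 201.17050223]
[0.54426233 0.10111772 0.13721125] [0.55520917 0.10144011 0.11359232]
```

Run:
```python
from h import *
phi=.155
servo_line(*hook(0,-.026,phi),rate=.04)
print(current_force(),current_clock())
s=servo_line(*hook(0,.02,phi),rate=.05,contact_N=4);print(s,current_force())
o=[]
for n in("top","scene"):
    c=capture(n);im=c["image"];u,v=(300,150) if n=="top" else(360,200)
    o.append(cv2.resize(im[v-35:v+35,u-30:u+30],None,fx=6.5,fy=6.5,interpolation=cv2.INTER_CUBIC))
    g=RC-Bx*.127+Z*(.02-.0405);f=lambda a,b:px(c,g+Bx*a+Z*b).round(1)
    print(n,"bend",f(.112,.0855),"tip",f(.127,.0405),"rod end",f(.082,.022),"ferr end",f(.0676,.0181),"handle end",f(.0502,.0135))
    if n=="top":
        h=cv2.cvtColor(im,cv2.COLOR_BGR2HSV);m=(abs(h[...,0].astype(int)-22)<9)&(h[...,1]>150)&(h[...,2]>110);m[:130]=0;m[160:]=0;m[:,:290]=0;m[:,312:]=0
        P=cloud(c,m);print(np.median(P[(P[:,2]>.18)&(P[:,2]<.4)],0))
cv2.imwrite("pics/c9.png",np.hstack(o))
```

```text
[-0.36807115 -0.2789266  -1.57779453] 25.55
False [-0.01830749 -0.24831093 -1.91452259]
top bend [300.6 151.8] tip [301.2 152. ] rod end [301.9 167.2] ferr end [302.1 171.8] handle end [302.3 177.3]
[0.68298178 0.09627735 0.22738941]
scene bend [367.4 198.9] tip [369.2 208.9] rod end [357.9 199.1] ferr end [354.5 195.8] handle end [350.4 191.9]
```

View pics/c9.png

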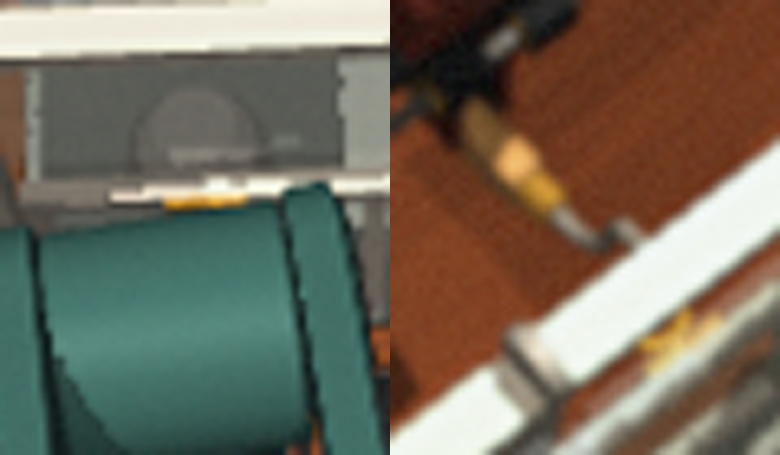

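The scene crop shows the hook well above the ring (bend at (366,199.6), predicted (367.4,198.9)), with the ring unmoved on the closed sash. Now I carry the pole back over its rest.

Run:
```python
from h import *
phi=.155
servo_line(*hook(0,.06,phi),rate=.1)
servo_line(*hook(.11,.07,phi),rate=.12)
lv=lambda dz:pole_tool(REST+[0,0,dz],RY,0,phi)
servo_line(*lv(.2),rate=.2);servo_line(*lv(.06),rate=.15)
print(current_clock())
for n in("scene","top","wrist"):
    c=capture(n);cv2.imwrite(f"pics/{n}10.png",c["image"])
    P=cloud(c);H=P[(P[:,2]>.095)&(P[:,2]<.18)&(abs(P[:,1]-(.3838+RY*(P[:,0]-.4688)))<.012)&(P[:,0]>.32)&(P[:,0]<.45)]
    if len(H)>10:print(n,len(H),"z fit",np.polyfit(H[:,0]-.4688,H[:,2],1),"y fit",np.polyfit(H[:,0]-.4688,H[:,1],1),H[:,0].min())
c=cv2.imread("pics/scene10.png")[70:190,310:450];cv2.imwrite("pics/c10.png",cv2.resize(c,None,fx=5,fy=5,interpolation=cv2.INTER_CUBIC))
```

```text
30.975
scene 203 z fit [-0.03486064  0.12176712] y fit [0.07765684 0.38157067] 0.33576232176641707
wrist 6778 z fit [-0.03583444  0.12712284] y fit [0.06187382 0.38357864] 0.3542402673294853
```

View pics/c10.png

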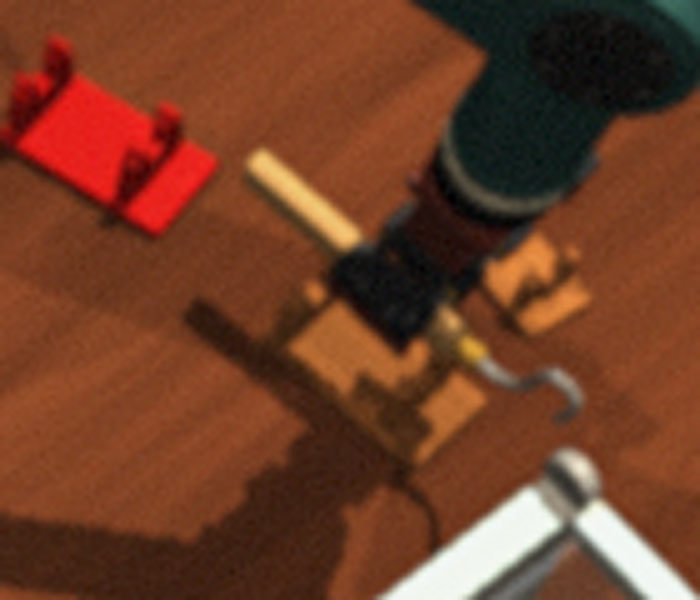

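The scene crop shows the pole above the larger orange rest, hook forward. The depth fit says it is 0.035 rad nose-down, so I'll use phi = 0.12 and lower.

Run:
```python
from h import *
lv=lambda dz:pole_tool(REST+[0,0,dz],RY,0,.12)
servo_line(*lv(.025),rate=.08);sleep(.2);print(current_force())
s=servo_line(*lv(.0),rate=.03,contact_N=2.5);print(s,current_position()-lv(0)[0],current_force())
c=capture("wrist");P=cloud(c);H=P[(P[:,2]>.04)&(P[:,2]<.1)&(abs(P[:,1]-(.3838+RY*(P[:,0]-.4688)))<.007)&(P[:,0]>.32)&(P[:,0]<.45)]
print("z",np.polyfit(H[:,0]-.4688,H[:,2],1),"y",np.polyfit(H[:,0]-.4688,H[:,1],1))
print(current_clock())
```

```text
[-1.06340342  0.45647767 -1.81966391]
True [-0.00049075 -0.00022802  0.00023743] [ 0.34736604 -0.15851119  5.49007068]
z [-0.00092698  0.06602274] y [0.06507429 0.38373691]
32.75
```

Level and seated (handle top 0.066). Release, withdraw and check.

Run:
```python
from h import *
move_gripper(.05)
p,q=pole_tool(REST,RY,0,.12);R=Ro.from_quat(q).as_matrix()
c0=np.array(current_position())
servo_line(c0-R[:,2]*.08,rate=.08)
servo_line(c0-R[:,2]*.08+[-.05,0,.12],rate=.2);sleep(.5)
for n in("wrist","top"):
    c=capture(n);P=cloud(c);H=P[(P[:,2]>.04)&(P[:,2]<.1)&(abs(P[:,1]-(.3838+RY*(P[:,0]-.4688)))<.007)&(P[:,0]>.34)&(P[:,0]<.52)]
    if len(H)>5:print(n,"z",np.polyfit(H[:,0]-.4688,H[:,2],1),"y",np.polyfit(H[:,0]-.4688,H[:,1],1),H[:,0].min())
    cv2.imwrite(f"pics/{n}11.png",c["image"])
h=cv2.cvtColor(c["image"],cv2.COLOR_BGR2HSV);m=(abs(h[...,0].astype(int)-22)<9)&(h[...,1]>150)&(h[...,2]>110);m[:130]=0;m[160:]=0;m[:,:290]=0;m[:,312:]=0
P=cloud(c,m);print("ring",np.median(P[(P[:,2]>.18)&(P[:,2]<.4)],0))
s=capture("scene")
for r in silhouettes("scene","pole")[:1]:
    P=cloud(s,r["region"]);print(np.percentile(P,[3,50,97],axis=0).round(3).tolist())
print(current_clock(),current_finger_gap())
```

```text
wrist z [-0.00038912  0.06591323] y [0.06746859 0.38365221] 0.3400436212815877
ring [0.6710291  0.09478551 0.22331999]
[[0.34, 0.368, 0.041], [0.452, 0.38, 0.063], [0.602, 0.395, 0.1]]
36.0833 0.04981699159255567
```

```bash
python3 -c "
from bench import *
print(close_job())"
```

```text
the job is handed in; nothing more can be done
None
```

The job is handed in, with no verdict returned: at my last look the left sash (the vase's bay) was home on the sill and the pole lay level in its rest, hook forward; I did not re-measure the vase, block, mug or right sash at the end.

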